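# Shut and latch the gate of the truckle pen

## Robot

A 7-joint arm with a two-finger parallel gripper is mounted at the origin on the work surface. World frame = base frame: x ahead of the robot, y to its left, z up, the work surface at z = 0. Lengths are in m, angles in degrees, forces in N, time in s.
With the tool pointing down it reaches from about 0.425 to 0.825 m from the base axis. Payload 3.6 kg.
Tool frame: the origin (TCP) lies midway between the tips of the shut fingers; the grasp point (between the pads) lies 19 mm behind it; z points along the fingers, y is the line along which they close (so a half turn about z gives the same grasp; the last joint's range is limited). The gripper opens to 93 mm and grips with 3 to 60 N. Pads are 15 mm wide; open, the fingers measure 128 mm over their backs; the gripper's body (75 mm by 188 mm) begins 65 mm behind the grasp point.
Start: joints at [66.091, 35.231, -0.722, 81.555, 0.464, 63.22, -2.315], TCP at [0.248, -0.601, 0.219] pointing down, gripper open.
Joint ranges: [-178.69, 178.69], [-17.37, 117.87], [-77.05, 75.6], [15.02, 138.74], [-78.02, 258.01], [0.78, 113.62], [-162.83, 162.83]. Speed limits (degrees/s): [159.86, 159.86, 180, 180, 180, 180, 180].

## Interface

Orientations are given as [roll, pitch, yaw] about the fixed x, y, z axes, in that order (R = Rz(yaw) Ry(pitch) Rx(roll)).
In Python, from cell import state, snapshot, camera_model, job_done gives the robot as it stands.
- The arm moves only by the tool drive_tool, never from a script. Its argument "increments" is a list of rows, each a list of 7 numbers: the turn, a rotation vector about the tool's x, y, z in units of 90 degrees (1.0 is 90 degrees), then the shift along the tool's x, y, z in units of 100 mm (1.0 is 100 mm), then the closure, from -1 (fully open) to 1 (shut). A call has 1 to 8 rows; each row shifts and turns the commanded pose from where the row before left it, along the tool's axes as they then stand; what a row does not reach is not made up. A row lasts 1/12 s, in which the tool goes at most 41.7 mm and 7.16 degrees, less where a joint would pass 70% of its speed; a pose out of reach is approached as far as the arm can. A call with a number of a shift or a turn outside -1 to 1 is refused whole. A call with a gripper value outside its range is refused whole. The fingers move at their own pace and stop on an object; "newtons" is the grip in N (left out, the last holds). Time passes only in rows, so rows that do not move let the fingers close. It gives the time, the measured TCP pose, the force, the opening and the grip force at its end, in the units of the state.
- state(): the state, without advancing time (a new reading comes with each control period).
- snapshot(name): name is "side" or "top" or "wrist"; returns the picture (384x512x3 uint8, red, green, blue); there is no depth.
- camera_model(name): a dict with "fx", "fy", "cx", "cy" (pixels), "view" (4x4, takes a point from world to camera coordinates). Camera axes: x right, y down, z forward; pixel columns grow to the right and rows downward; lengths in m; the calibration is good to about 2 mm. A picture is of the moment at which its call begins: read the wrist's pose just before it. camera_model takes no time and is no camera call; for the wrist camera it gives the pose at the moment of the call.
- job_done(): hands the job in; it is judged then, once.
The state is a dict: "time_s": time; "q": joint angles; "joint_vel": joint speeds; "effort": joint torques, N m; "eef_pos": TCP position; "orientation": TCP orientation; "wrist_force": force on the tool from outside, world axes, zero at the start; "moment": the same for the moment, N m; "finger_gap": finger opening in m; "finger_force": force on a finger pad.
Only numpy, scipy, OpenCV 4.12 (cv2) and the standard library are available. Lean on these libraries where they do the work, as an engineer would, in place of code of your own. Each camera call takes 0.05 s, during which the arm holds its last target. There are 200 camera calls.

## Task

The small barred gate of the cheese pen stands ajar. Lift its latch bar by the knob, swing the gate shut with the bar carried over the lip of the catch, press it gently home, and hold it there while you lower the bar behind the lip until it drops to the floor of the catch, so that the gate stays latched when you let go. Do not force the gate or bar against the pen (never more than 20 N), and leave the cheeses and tools around it where they are.

Things in the scene. Friction and masses are not known exactly. Their poses are not given: they have to be found in the camera images.
- pen: Open-topped wooden bay for small cheeses, 250 mm deep, 300 mm wide, boards 100 mm high, fixed. Origin: on the table in the middle of the gateway; own x points into the bay (away from the robot), y left along the gateway, z up. At its right front corner (x 14 to 44, y -150 to -95 mm) stands a grey steel latch post 168 mm high, which carries the catch and the buffer.
- gate_post: Round steel hinge post of the gate, 16 mm thick, 174 mm high, at pen x 0, y +120 mm; it carries the gate and the latch bar. Origin on the hinge line at table height; axes along the pen's.
- hinge_line (a point): Point on the vertical hinge line of the gate, 115 mm above the table.
- gate (a joint): Gate angle about the hinge line, rad: 0 shut, positive as its free end swings towards the robot (-x of the pen). Gate of grey steel bars, 239 mm wide, 10 mm thick, from 25 to 155 mm above the table, in line with the hinge. Stiff hinge (0.06 N m): it stays where left unless the buffer pushes it. Latched, it reads between -0.055 and 0.07.
- bar (a joint): Angle of the latch bar about its level pivot on the gate, rad: 0 level (as when it lies in the catch), positive as the knob end rises, up to 0.7; hanging free it lies on a stop at -0.06. Flat steel bar 16 mm high, 8 mm thick, about 0.35 kg, on the gate's robot side, 215 mm from pivot to tip. Damped pivot: let go, it sinks at about 0.4 rad/s.
- knob (a point): Centre of the black ball knob, 28 mm across, on an upright 10 mm stem on the latch bar: 190 mm along the bar from its pivot, 50 mm above the bar's mid-line, so 300 mm from the hinge line and 165 mm above the table when the bar is level. It can be pinched from above; bar and gate are both moved by it.
- catch_mark (a point): Nominal middle of the bar lying in the catch on the floor of its throat (107 mm above the table). The catch stands on the front of the latch post and sits on slotted bolts: it may be up to 13 mm nearer or farther along the pen's x than this point says, so home must be felt. At the nominal setting the bar bears on its back plate at gate angle 0.
- truckle_a: Bystander: small cheese in the pen, 92 mm across, 88 mm high; origin under its centre.
- truckle_b: Bystander: small cheese in the pen, 88 mm across, 82 mm high; origin under its centre.
- truckle_c: Bystander: small cheese on the table to the left, 104 mm across, 95 mm high; origin under its centre.
- brush: Bystander: hand brush lying on the table on the left.
- cheese_iron: Bystander: cheese iron, a steel rod 130 mm long with a 70 mm wooden handle, 18 mm thick, lying on the table on the right.
- mould: Bystander: white plastic ring mould, 104 mm across, 70 mm high, on the right.
- salt_jar: Bystander: white jar, 70 mm across, 90 mm high, on the right at the back.
- buffer_mark (a point): Tip of a black rubber buffer, 18 mm across, sticking out of the latch post 60 mm above the table towards the gate's back. The closing gate meets it about 16 mm before home; it then yields and pushes back with 0.12 N per mm (0.5 to 3.5 N at home), so an unlatched gate springs ajar again.
- bar_pivot (a point): Pivot of the latch bar on the gate, at the bar's mid-line: 110 mm from the hinge line along the gate, 115 mm above the table, 18 mm before the gate's mid-plane (on the robot's side).
- lip_mark (a point): Nominal top middle of the catch's lip (same 13 mm doubt). The catch is a steel hook open at the top, 20 mm wide: back plate up to 170 mm above the table, floor, and on the robot's side a lip 6 mm thick, 14 mm above the floor. Throat 12 mm wide for the 8 mm bar. The bar passes over the lip when raised over 0.11 rad, and still meets the back plate at 0.25 rad.

How it is judged:
By the outcome, as a careful person would: the job done as asked, in the order asked, and still so for the second after the job is handed in, with the robot touching nothing.
It also fails if it takes over 58 s, if anything falls off the work surface, if the arm or the gripper's body presses on something with over 40 N, if the wrist force passes 120 N, or if a joint passes its speed limit or range.

## Working session

There is one attempt and no reset: what is moved stays moved. The work goes in short steps, Python scripts to look and compute and a tool call to move; the robot and the scene stay as the last step left them, time stands still between calls to the robot, and variables do not carry over. Pictures are saved under pics/ and viewed, at most 10 in all, crops included, and the job is handed in when it is done.

Besides the shell and the picture viewer there is one more tool, called after "Request:" by a JSON object that holds its "name" and its "arguments". drive_tool: Moves the arm, as the interface text tells. Shifts and turns lie within -1 to 1; 1 stands for 100 mm of shift or 90 degrees of turn. Its arguments: {"type":"object","properties":{"increments":{"type":"array","items":{"type":"array","items":{"type":"number"}}},"newtons":{"type":"number"}},"required":["increments"]}

```bash
mkdir -p pics; python3 - <<'E'
from cell import *
import cv2,numpy as np
s=state();print(s['time_s'],s['eef_pos'],s['orientation'],s['wrist_force'],s['finger_gap'])
a=snapshot('side');b=snapshot('top')
np.save('side.npy',a);np.save('top.npy',b)
cv2.imwrite('pics/a.png',a[:,:,::-1]);cv2.imwrite('pics/b.png',b[:,:,::-1])
for n in('side','top'):
  c=camera_model(n);print(n,c['fx'],c['cx'],c['cy'],np.round(c['view'],3).tolist())
E
```

```text
0.0 [ 0.24728256 -0.60027096  0.21749598] [-1.79854803e+02  3.05273689e-03  2.23932130e+01] [ 0.98264891  1.12702188 -0.2323103 ] 0.09278461903313259
side 437.70790444143773 253.05459793473642 190.22961613024847 [[-0.716, -0.698, -0.006, 0.416], [-0.484, 0.503, -0.716, 0.39], [0.503, -0.51, -0.698, 1.068], [0.0, 0.0, 0.0, 1.0]]
top 352.0678326347318 253.06632744444588 188.1231067751025 [[0.02, -1.0, 0.015, -0.037], [-0.993, -0.022, -0.114, 0.616], [0.115, -0.012, -0.993, 1.048], [0.0, 0.0, 0.0, 1.0]]
```

View pics/a.png

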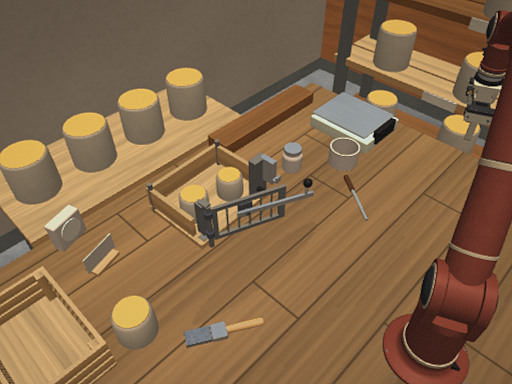

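View pics/b.png

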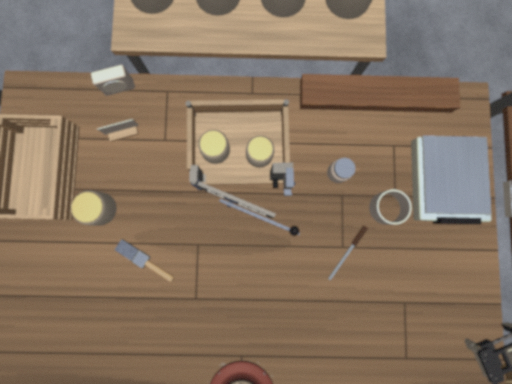

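Side view: knob at (308,183), hinge post near (208,208), latch post near (263,170). Top view: knob at (294,231), hinge post near (196,178), latch post near (283,178). I'll measure the knob across both views and zoom in on the posts.

```bash
cat > h.py <<'E'
import numpy as np,cv2
from cell import *
def ray(c,p):
    V=np.array(c['view']);R=V[:3,:3];t=V[:3,3]
    d=R.T@np.array([(p[0]-c['cx'])/c['fx'],(p[1]-c['cy'])/c['fy'],1]);return -R.T@t,d/np.linalg.norm(d)
def plane(c,p,z):
    o,d=ray(c,p);return o+d*(z-o[2])/d[2]
def tri(rs):
    A=sum(np.eye(3)-np.outer(d,d) for o,d in rs);b=sum((np.eye(3)-np.outer(d,d))@o for o,d in rs)
    x=np.linalg.solve(A,b);return x,[np.linalg.norm(np.cross(d,x-o)) for o,d in rs]
def proj(c,X):
    p=np.array(c['view'])[:3]@np.append(X,1);return c['fx']*p[0]/p[2]+c['cx'],c['fy']*p[1]/p[2]+c['cy']
def dark(im,u,v,r=9,th=45):
    m=(im.max(2)<th).astype(np.uint8);w=np.zeros_like(m);w[v-r:v+r+1,u-r:u+r+1]=1;m&=w
    n,l,s,c=cv2.connectedComponentsWithStats(m);i=1+s[1:,4].argmax();return c[i],s[i]
E
python3 - <<'E'
from h import *
S=camera_model('side');T=camera_model('top');a=np.load('side.npy');b=np.load('top.npy')
ps,ss=dark(a,308,183);pt,st=dark(b,294,231);print(ps,ss,pt,st)
print('knob',tri([ray(S,ps),ray(T,pt)]), plane(T,pt,.165))
ca=cv2.resize(a[140:260,140:330],None,fx=4,fy=4,interpolation=cv2.INTER_CUBIC)
cb=cv2.resize(b[90:240,180:310],None,fx=4,fy=4,interpolation=cv2.INTER_CUBIC)
cv2.imwrite('pics/ca.png',ca[:,:,::-1]);cv2.imwrite('pics/cb.png',cb[:,:,::-1])
E
```

```text
[307.26 182.68] [304 179   8   8  50] [293.5862069  230.27586207] [291 227   7   7  29]
knob (array([ 0.49039186, -0.13513342,  0.14943178]), [np.float64(0.0006139942947171943), np.float64(0.0006139942947171918)]) [ 0.49089284 -0.13272313  0.165     ]
```

View pics/ca.png

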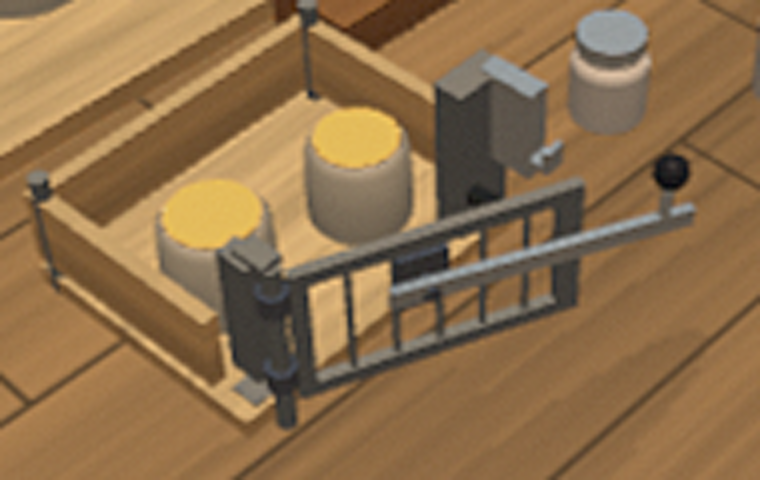

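View pics/cb.png

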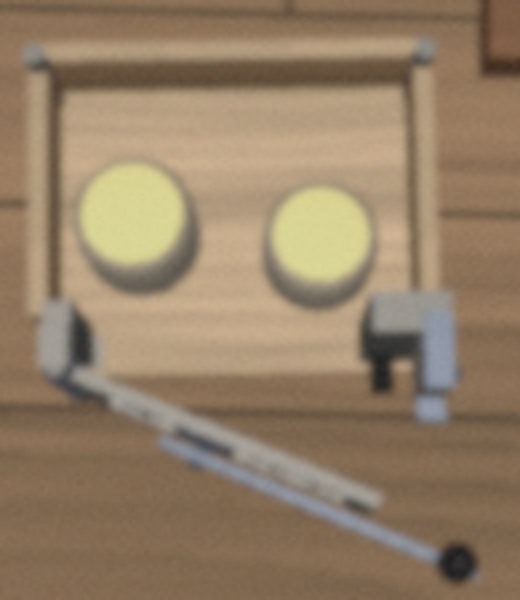

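Side crop: hinge post base at crop (286,425), lip at (548,155). Top crop: back pen corners at (35,55) and (423,48), gate top from (75,372) to (380,500), lip at (432,408), knob at (457,562). Next I turn these into world coordinates.

```bash
python3 - <<'E'
from h import *
np.set_printoptions(precision=4,suppress=True)
S=camera_model('side');T=camera_model('top')
cs=lambda u,v:(u/4+140-.4,v/4+140-.4)
ct=lambda u,v:(u/4+180-.4,v/4+90-.4)
print('backL',plane(T,ct(35,55),.1)); print('backR',plane(T,ct(423,48),.1))
g1=plane(T,ct(85,376),.155);g2=plane(T,ct(378,502),.155);print('gate',g1,g2,np.degrees(np.arctan2(*(g2-g1)[[1,0]])))
b1=plane(T,ct(165,442),.12);b2=plane(T,ct(440,556),.11);print('bar',b1,b2,np.degrees(np.arctan2(*(b2-b1)[[1,0]])))
print('hingebase side',plane(S,cs(286,423),0))
print('lip',tri([ray(S,cs(548,155)),ray(T,ct(432,408))]))
for p in [(418,420),(447,420),(447,398)]: print('lip top',plane(T,ct(*p),.121))
for p in [(425,310),(455,310),(457,388),(425,388)]: print('bp',plane(T,ct(*p),.17))
for p in [(375,292),(453,292)]: print('lp',plane(T,ct(*p),.168))
E
```

```text
backL [0.8587 0.1745 0.1   ]
backR [ 0.8715 -0.1138  0.1   ]
gate [0.6126 0.121  0.155 ] [ 0.5307 -0.0807  0.155 ] -112.07669607178241
bar [0.5713 0.0677 0.12  ] [ 0.4953 -0.1285  0.11  ] -111.16567851440331
hingebase side [0.6156 0.1431 0.    ]
lip (array([ 0.5999, -0.1235,  0.1044]), [np.float64(0.0016044834829711775), np.float64(0.0016044834829712143)])
lip top [ 0.5906 -0.1108  0.121 ]
lip top [ 0.5911 -0.1314  0.121 ]
lip top [ 0.6068 -0.1312  0.121 ]
bp [ 0.661  -0.1098  0.17  ]
bp [ 0.6614 -0.1302  0.17  ]
bp [ 0.6081 -0.132   0.17  ]
bp [ 0.6076 -0.1103  0.17  ]
lp [ 0.673  -0.0758  0.168 ]
lp [ 0.6742 -0.129   0.168 ]
```

Request:
{"name": "drive_tool", "arguments": {"increments": [[0,0,0,0.25,-0.21,-0.022,-1],[0,0,0,0.25,-0.21,-0.022,-1],[0,0,0,0.25,-0.21,-0.022,-1],[0,0,0,0.25,-0.21,-0.022,-1],[0,0,0,0.25,-0.21,-0.022,-1],[0,0,0,0.25,-0.21,-0.022,-1],[0,0,0,0.25,-0.21,-0.022,-1],[0,0,0,0.25,-0.21,-0.022,-1]]}}

```text
time_s: 0.77
eef_pos: [0.3688, -0.3677, 0.236]
orientation: [-179.9, 0.0, 22.4]
wrist_force: [0.5, 0.2, 0.3]
finger_gap: 0.093
finger_force: 0.0
```

Request:
{"name": "drive_tool", "arguments": {"increments": [[0,0,-0.073,0,0,0,-1],[0,0,-0.073,0,0,0,-1],[0,0,-0.073,0,0,0,-1],[0,0,-0.073,0,0,0,-1],[0,0,-0.073,0,0,0,-1],[0,0,-0.073,0,0,0,-1],[0,0,-0.073,0,0,0,-1],[0,0,0,0,0,0,-1]]}}

```text
time_s: 1.43
eef_pos: [0.368, -0.3693, 0.2358]
orientation: [-179.9, -0.0, 68.5]
wrist_force: [0.3, 0.3, 0.2]
finger_gap: 0.0928
finger_force: 0.0
```

```bash
cat >> h.py <<'E'
from scipy.spatial.transform import Rotation as Ro
def togo(P):
    s=state();R=Ro.from_euler('xyz',s['orientation'],degrees=True).as_matrix()
    d=R.T@(np.array(P)-s['eef_pos']);print('t',s['time_s'],'pos',np.round(s['eef_pos'],4),'rpy',np.round(s['orientation'],2),'F',np.round(s['wrist_force'],1),'togo units',np.round(d*10,3))
E
python3 -c "
from h import *
togo([.4905,-.135,.235])"
```

```text
t 1.4333 pos [ 0.368  -0.3693  0.2358] rpy [-1.7993e+02 -4.0000e-02  6.8490e+01] F [0.3 0.3 0.2] togo units [2.629 0.28  0.009]
```

Request:
{"name": "drive_tool", "arguments": {"increments": [[0,0,0,0.33,0.035,0,-1],[0,0,0,0.33,0.035,0,-1],[0,0,0,0.33,0.035,0,-1],[0,0,0,0.33,0.035,0,-1],[0,0,0,0.33,0.035,0,-1],[0,0,0,0.33,0.035,0,-1],[0,0,0,0.33,0.035,0,-1],[0,0,0,0.32,0.035,0,-1]]}}

```text
time_s: 2.1
eef_pos: [0.4918, -0.1335, 0.2362]
orientation: [-180.0, -0.0, 68.2]
wrist_force: [0.2, -0.8, 0.0]
finger_gap: 0.0929
finger_force: 0.0
```

Request:
{"name": "drive_tool", "arguments": {"increments": [[0,0,0,0,0,0,-1]]}}

```text
time_s: 2.18
eef_pos: [0.4945, -0.1268, 0.2365]
orientation: [180.0, -0.4, 68.9]
wrist_force: [0.4, 0.2, -0.0]
finger_gap: 0.0928
finger_force: 0.0
```

```bash
python3 - <<'E'
from h import *
togo([.4905,-.135,.235])
W=camera_model('wrist');w=snapshot('wrist');cv2.imwrite('pics/w.png',w[:,:,::-1])
u,v=proj(W,[.4904,-.1351,.152]);print(u,v)
try:
  p,s=dark(w,int(u),int(v),60,50);print(p,s,plane(W,p,.152))
except Exception as e:print(e)
E
```

```text
t 2.1833 pos [ 0.4945 -0.1268  0.2365] rpy [179.95  -0.35  68.9 ] F [ 0.4  0.2 -0. ] togo units [-0.091 -0.008  0.015]
252.61373198715273 205.99675849249462
[254.11071429 203.83392857] [240 190  29  29 560] [ 0.49247047 -0.13361695  0.152     ]
```

View pics/w.png

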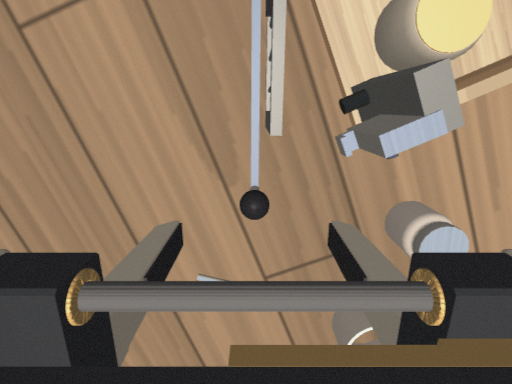

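Wrist view: knob at (254,204), the bar runs up the image (aligned with tool x), catch lip near (345,145), back plate's front edge near (385,157). The knob is within 2 mm of the first estimate, so I'm going down.

```bash
python3 - <<'E'
from h import *
togo([.492,-.134,.134])
W=camera_model('wrist')
print(plane(W,(337,140),.121),plane(W,(344,156),.121),plane(W,(388,157),.17),plane(W,(380,140),.17))
print(plane(W,(255.5,20),.118)-plane(W,(255,180),.105))
E
```

```text
t 2.2333 pos [ 0.4929 -0.1307  0.2362] rpy [-1.7999e+02 -1.4000e-01  6.8700e+01] F [-0.3 -0.1  0.5] togo units [-0.036  0.004  1.022]
[ 0.58654973 -0.11553037  0.121     ] [ 0.5884958  -0.13324899  0.121     ] [ 0.61051082 -0.13403613  0.17      ] [ 0.6078266  -0.11809919  0.17      ]
[0.05477886 0.13944507 0.013     ]
```

Request:
{"name": "drive_tool", "arguments": {"increments": [[0,0,0,-0.02,0,0.2,-1],[0,0,0,-0.02,0,0.2,-1],[0,0,0,0,0,0.2,-1],[0,0,0,0,0,0.2,-1],[0,0,0,0,0,0.15,-1],[0,0,0,0,0,0.07,-1],[0,0,0,0,0,0,-1],[0,0,0,0,0,0,-1]]}}

```text
time_s: 2.9
eef_pos: [0.4899, -0.1397, 0.1344]
orientation: [-180.0, 0.0, 68.3]
wrist_force: [1.1, -0.6, 0.0]
finger_gap: 0.093
finger_force: 0.0
```

Request:
{"name": "drive_tool", "arguments": {"increments": [[0,0,0,0,0,0,0.3],[0,0,0,0,0,0,0.5],[0,0,0,0,0,0,1],[0,0,0,0,0,0,1],[0,0,0,0,0,0,1],[0,0,0,0,0,0,1],[0,0,0,0,0,0,1],[0,0,0,0,0,0,1]], "newtons": 20}}

```text
time_s: 3.57
eef_pos: [0.49, -0.1389, 0.1343]
orientation: [180.0, -0.0, 68.4]
wrist_force: [-0.0, 0.2, -0.4]
finger_gap: 0.0443
finger_force: 0.0
```

```bash
python3 -c "
from h import *
togo([.492,-.134,.134])
print(state()['finger_gap'],state()['finger_force'])"
```

```text
t 3.5667 pos [ 0.49   -0.1389  0.1343] rpy [180.    -0.    68.38] F [-0.   0.2 -0.4] togo units [0.053 0.001 0.003]
0.044294901398515225 0.0
```

Request:
{"name": "drive_tool", "arguments": {"increments": [[0,0,0,0.05,0,0,1],[0,0,0,0,0,0,1],[0,0,0,0,0,0,1],[0,0,0,0,0,0,1],[0,0,0,0,0,0,1],[0,0,0,0,0,0,1],[0,0,0,0,0,0,1]]}}

```text
time_s: 4.15
eef_pos: [0.4921, -0.1334, 0.1343]
orientation: [180.0, -0.1, 68.4]
wrist_force: [1.6, 3.7, -1.0]
finger_gap: 0.0266
finger_force: 20.0
```

Request:
{"name": "drive_tool", "arguments": {"increments": [[0,0,0,0.014,0,-0.063,1],[0,0,0,0.016,0,-0.062,1],[0,0,0,0.018,0,-0.062,1],[0,0,0,0.02,0,-0.061,1],[0,0,0,0.021,0,-0.06,1],[0,0,0,0.024,0,-0.06,1],[0,0,0,0.025,0,-0.058,1],[0,0,0,0.027,0,-0.058,1]], "newtons": 25}}

```text
time_s: 4.82
eef_pos: [0.4976, -0.119, 0.1832]
orientation: [-180.0, 0.0, 68.4]
wrist_force: [1.5, 3.0, -6.6]
finger_gap: 0.0268
finger_force: 25.0
```

Request:
{"name": "drive_tool", "arguments": {"increments": [[0,0,0,0,0,0,1],[0,0,0,0,0,0,1],[0,0,0,0,0,0,1]]}}

```text
time_s: 5.07
eef_pos: [0.4981, -0.1194, 0.1829]
orientation: [180.0, 0.0, 68.4]
wrist_force: [1.5, 2.3, -3.7]
finger_gap: 0.0265
finger_force: 25.0
```

```bash
python3 - <<'E'
from h import *
togo([.492,-.134,.134])
print(state()['finger_gap'],state()['finger_force'])
a=snapshot('side');ca=cv2.resize(a[100:250,180:370],None,fx=4,fy=4,interpolation=cv2.INTER_CUBIC)
cv2.imwrite('pics/c2.png',ca[:,:,::-1])
E
```

```text
t 5.0667 pos [ 0.4981 -0.1194  0.1829] rpy [1.7995e+02 1.0000e-02 6.8360e+01] F [ 1.5  2.3 -3.7] togo units [-0.158 -0.004  0.489]
0.026529850557739116 24.999314546585083
```

View pics/c2.png

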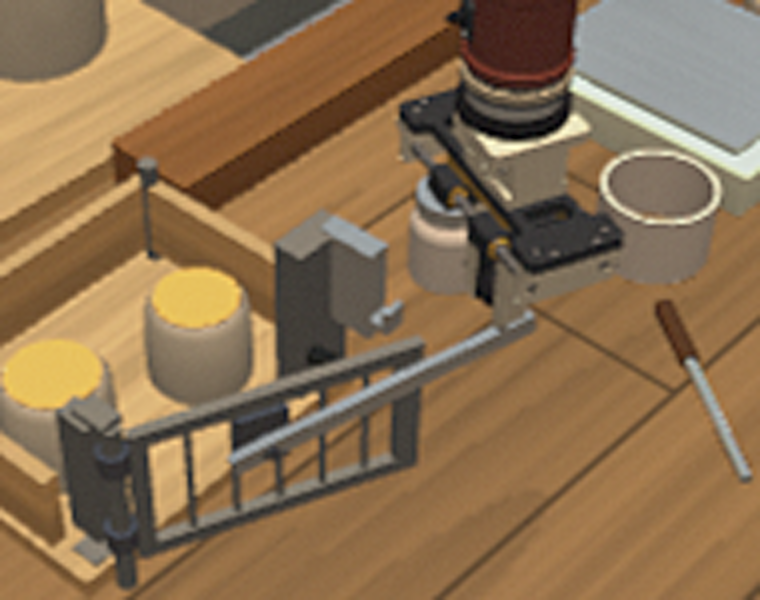

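The bar is raised, with its tip near crop (530,320), and the grip is firm. Now I swing the gate along its arc.

Request:
{"name": "drive_tool", "arguments": {"increments": [[0,0,-0.0222,-0.004,0.1,0,1],[0,0,-0.0333,-0.006,0.15,0,1],[0,0,-0.0333,-0.006,0.15,0,1]]}}

```text
time_s: 5.37
eef_pos: [0.5349, -0.1339, 0.1824]
orientation: [-179.9, 0.0, 76.5]
wrist_force: [0.6, 3.6, -4.6]
finger_gap: 0.0265
finger_force: 25.0
```

Request:
{"name": "drive_tool", "arguments": {"increments": [[0,0,0,0,0,0,1],[0,0,0,0,0,0,1],[0,0,0,0,0,0,1]]}}

```text
time_s: 5.62
eef_pos: [0.5344, -0.1338, 0.1822]
orientation: [-179.9, 0.0, 76.3]
wrist_force: [2.0, 2.4, -3.9]
finger_gap: 0.0267
finger_force: 25.0
```

```bash
python3 - <<'E'
from h import *
p=np.array([.4981,-.1194]);H=np.array([.619,.139]);a=np.radians(8);R=np.array([[np.cos(a),-np.sin(a)],[np.sin(a),np.cos(a)]])
togo(list(H+R@(p-H))+[.1829])
E
```

```text
t 5.6167 pos [ 0.5344 -0.1338  0.1822] rpy [-1.7991e+02  2.0000e-02  7.6310e+01] F [ 2.   2.4 -3.9] togo units [ 0.002  0.008 -0.007]
```

Request:
{"name": "drive_tool", "arguments": {"increments": [[0,0,-0.0222,-0.004,0.1,0,1],[0,0,-0.0222,-0.004,0.1,0,1],[0,0,-0.0222,-0.004,0.1,0,1],[0,0,-0.0222,-0.004,0.1,0,1],[0,0,0,0,0,0,1],[0,0,0,0,0,0,1],[0,0,0,0,0,0,1]]}}

```text
time_s: 6.2
eef_pos: [0.573, -0.1427, 0.1825]
orientation: [-179.9, 0.0, 84.3]
wrist_force: [0.7, 1.7, -3.9]
finger_gap: 0.0268
finger_force: 25.0
```

```bash
python3 - <<'E'
from h import *
p=np.array([.4981,-.1194]);H=np.array([.619,.139]);a=np.radians(16);R=np.array([[np.cos(a),-np.sin(a)],[np.sin(a),np.cos(a)]])
togo(list(H+R@(p-H))+[.1829])
E
```

```text
t 6.2 pos [ 0.573  -0.1427  0.1825] rpy [-1.7992e+02  4.0000e-02  8.4290e+01] F [ 0.7  1.7 -3.9] togo units [ 0.001  0.01  -0.004]
```

Request:
{"name": "drive_tool", "arguments": {"increments": [[0,0,-0.0111,-0.003,0.05,0,1],[0,0,-0.0111,-0.003,0.05,0,1],[0,0,-0.0111,-0.003,0.05,0,1],[0,0,0,0,0,0,1],[0,0,0,0,0,0,1]]}}

```text
time_s: 6.62
eef_pos: [0.5894, -0.1448, 0.1826]
orientation: [180.0, 0.0, 87.4]
wrist_force: [0.5, 1.0, -3.1]
finger_gap: 0.0267
finger_force: 25.0
```

Request:
{"name": "drive_tool", "arguments": {"increments": [[0,0,-0.0044,-0.001,0.02,0,1],[0,0,0,0,0,0,1],[0,0,-0.0044,-0.001,0.02,0,1],[0,0,0,0,0,0,1],[0,0,0,0,0,0,1]]}}

```text
time_s: 7.03
eef_pos: [0.5931, -0.1452, 0.1827]
orientation: [180.0, 0.0, 88.2]
wrist_force: [0.2, 0.4, -3.1]
finger_gap: 0.0266
finger_force: 25.0
```

Request:
{"name": "drive_tool", "arguments": {"increments": [[0,0,-0.0044,-0.001,0.02,0,1],[0,0,0,0,0,0,1],[0,0,0,0,0,0,1]]}}

```text
time_s: 7.28
eef_pos: [0.5951, -0.1453, 0.1827]
orientation: [180.0, 0.0, 88.6]
wrist_force: [0.4, -0.1, -3.0]
finger_gap: 0.0267
finger_force: 25.0
```

Request:
{"name": "drive_tool", "arguments": {"increments": [[0,0,-0.0044,-0.001,0.02,0,1],[0,0,0,0,0,0,1],[0,0,0,0,0,0,1]]}}

```text
time_s: 7.53
eef_pos: [0.5971, -0.1455, 0.1827]
orientation: [180.0, 0.0, 88.9]
wrist_force: [-1.0, -0.0, -2.6]
finger_gap: 0.0268
finger_force: 25.0
```

Request:
{"name": "drive_tool", "arguments": {"increments": [[0,0,-0.0044,-0.001,0.02,0,1],[0,0,0,0,0,0,1],[0,0,0,0,0,0,1]]}}

```text
time_s: 7.78
eef_pos: [0.5991, -0.1456, 0.1826]
orientation: [180.0, 0.0, 89.3]
wrist_force: [-0.3, -0.7, -2.5]
finger_gap: 0.0268
finger_force: 25.0
```

Request:
{"name": "drive_tool", "arguments": {"increments": [[0,0,-0.0044,-0.001,0.02,0,1],[0,0,0,0,0,0,1],[0,0,0,0,0,0,1]]}}

```text
time_s: 8.03
eef_pos: [0.6011, -0.1457, 0.1827]
orientation: [180.0, 0.0, 89.7]
wrist_force: [-0.1, -1.0, -2.9]
finger_gap: 0.0268
finger_force: 25.0
```

Request:
{"name": "drive_tool", "arguments": {"increments": [[0,0,-0.0033,-0.001,0.015,0,1],[0,0,0,0,0,0,1],[0,0,0,0,0,0,1]]}}

```text
time_s: 8.28
eef_pos: [0.6026, -0.1458, 0.1827]
orientation: [180.0, 0.0, 90.0]
wrist_force: [-1.7, -0.5, -3.6]
finger_gap: 0.0265
finger_force: 25.0
```

Request:
{"name": "drive_tool", "arguments": {"increments": [[0,0,-0.0033,-0.001,0.015,0,1],[0,0,0,0,0,0,1],[0,0,0,0,0,0,1]]}}

```text
time_s: 8.53
eef_pos: [0.6041, -0.1459, 0.1827]
orientation: [180.0, 0.0, 90.3]
wrist_force: [-1.1, -1.0, -2.2]
finger_gap: 0.0268
finger_force: 25.0
```

Request:
{"name": "drive_tool", "arguments": {"increments": [[0,0,-0.0033,-0.001,0.015,0,1],[0,0,0,0,0,0,1],[0,0,0,0,0,0,1]]}}

```text
time_s: 8.78
eef_pos: [0.6047, -0.146, 0.1825]
orientation: [-179.9, 0.0, 90.6]
wrist_force: [-3.7, -0.3, -1.4]
finger_gap: 0.0265
finger_force: 25.0
```

Request:
{"name": "drive_tool", "arguments": {"increments": [[0,0,-0.0033,-0.001,0.015,0,1],[0,0,0,0,0,0,1],[0,0,0,0,0,0,1]]}}

```text
time_s: 9.03
eef_pos: [0.6048, -0.1461, 0.1824]
orientation: [-179.7, 0.0, 90.9]
wrist_force: [-6.0, -1.2, 0.7]
finger_gap: 0.0268
finger_force: 25.0
```

Home shows as a clear stop at x = 0.6047 with about 5 N, where the pictures put the back plate. Holding that press, I lower the bar.

Request:
{"name": "drive_tool", "arguments": {"increments": [[0,0,0,-0.017,0,0.036,1],[0,0,0,-0.016,0,0.036,1],[0,0,0,-0.015,0,0.036,1],[0,0,0,-0.015,0,0.036,1],[0,0,0,-0.014,0,0.036,1],[0,0,0,0,0,0,1]]}}

```text
time_s: 9.53
eef_pos: [0.6049, -0.1539, 0.1639]
orientation: [-179.7, -0.0, 90.9]
wrist_force: [-4.9, -1.6, -1.3]
finger_gap: 0.0268
finger_force: 25.0
```

Request:
{"name": "drive_tool", "arguments": {"increments": [[0,0,0,-0.013,0,0.036,1],[0,0,0,-0.012,0,0.036,1],[0,0,0,-0.011,0,0.036,1],[0,0,0,0,0,0,1],[0,0,0,0,0,0,1]]}}

```text
time_s: 9.95
eef_pos: [0.6049, -0.1575, 0.1531]
orientation: [-179.7, -0.0, 90.9]
wrist_force: [-6.7, -1.4, -1.4]
finger_gap: 0.0266
finger_force: 25.0
```

Request:
{"name": "drive_tool", "arguments": {"increments": [[0,0,0,-0.007,0,0.025,1],[0,0,0,-0.006,0,0.025,1],[0,0,0,-0.004,0,0.017,1],[0,0,0,0,0,0,1],[0,0,0,0,0,0,1]]}}

```text
time_s: 10.37
eef_pos: [0.6049, -0.1593, 0.1466]
orientation: [-179.7, 0.0, 90.9]
wrist_force: [-5.7, -1.5, -0.1]
finger_gap: 0.0266
finger_force: 25.0
```

Request:
{"name": "drive_tool", "arguments": {"increments": [[0,0,0,-0.003,0,0.012,1],[0,0,0,0,0,0,1],[0,0,0,0,0,0,1]]}}

```text
time_s: 10.62
eef_pos: [0.605, -0.1594, 0.1464]
orientation: [-179.7, 0.0, 90.9]
wrist_force: [-7.5, -0.9, 3.2]
finger_gap: 0.0268
finger_force: 25.0
```

The bar is on the floor of the catch: z stopped at 0.1464 and Fz turned positive. I ease the press, open the fingers and check.

Request:
{"name": "drive_tool", "arguments": {"increments": [[0,0,0,0,-0.02,-0.015,1],[0,0,0,0,0,0,1],[0,0,0,0,0,0,1],[0,0,0,0,0,0,0],[0,0,0,0,0,0,0],[0,0,0,0,0,0,0],[0,0,0,0,0,0,0],[0,0,0,0,0,0,-0.3]]}}

```text
time_s: 11.28
eef_pos: [0.6063, -0.1589, 0.1479]
orientation: [179.9, -0.0, 91.0]
wrist_force: [0.7, -0.0, -0.3]
finger_gap: 0.0494
finger_force: 0.0
```

Request:
{"name": "drive_tool", "arguments": {"increments": [[0,0,0,0,0,0,-0.3],[0,0,0,0,0,0,-0.3],[0,0,0,0,0,0,-0.3],[0,0,0,0,0,0,-0.3],[0,0,0,0,0,0,-0.3],[0,0,0,0,0,0,-0.3]]}}

```text
time_s: 11.78
eef_pos: [0.6052, -0.1592, 0.1475]
orientation: [180.0, -0.0, 90.9]
wrist_force: [0.1, -0.6, 0.1]
finger_gap: 0.0604
finger_force: 0.0
```

Now I go straight up, then back towards the robot's side, and look.

Request:
{"name": "drive_tool", "arguments": {"increments": [[0,0,0,0,0,-0.15,-0.3],[0,0,0,0,0,-0.2,-0.3],[0,0,0,0,0,-0.2,-0.3],[0,0,0,0,0,-0.2,-0.3],[0,0,0,0,0,-0.2,-0.3],[0,0,0,0,0,-0.1,-0.3],[0,0,0,0,0,0,-0.3]]}}

```text
time_s: 12.37
eef_pos: [0.6067, -0.1592, 0.2551]
orientation: [179.7, 0.1, 90.9]
wrist_force: [-0.1, 0.2, -0.6]
finger_gap: 0.0604
finger_force: 0.0
```

Request:
{"name": "drive_tool", "arguments": {"increments": [[0,0,0,-0.25,-0.05,0,-0.3],[0,0,0,-0.25,-0.05,0,-0.3],[0,0,0,-0.25,-0.05,0,-0.3],[0,0,0,-0.2,-0.05,0,-0.3],[0,0,0,0,0,0,-0.3],[0,0,0,0,0,0,-0.3]]}}

```text
time_s: 12.87
eef_pos: [0.5856, -0.2558, 0.2506]
orientation: [-179.8, -0.1, 90.7]
wrist_force: [0.1, 0.6, 0.2]
finger_gap: 0.0605
finger_force: 0.0
```

```bash
python3 - <<'E'
from h import *
S=camera_model('side');a=snapshot('side')
W=camera_model('wrist');w=snapshot('wrist')
K=[.6048,-.1595,.165];u,v=proj(S,K);print(u,v)
x,y=int(u)-110,int(v)-60
A=cv2.resize(a[y:y+120,x:x+150],None,fx=3,fy=3,interpolation=cv2.INTER_CUBIC)
B=cv2.resize(w,(480,360));im=np.vstack([A[:240,:450],np.zeros((0,450,3),np.uint8)])
im=np.hstack([cv2.resize(A,(400,320)),cv2.resize(w,(400,320))]);cv2.imwrite('pics/f.png',im[:,:,::-1])
ps,_=dark(a,int(u),int(v),9);pw=proj(W,K);print(ps,pw)
try:
  pw,s=dark(w,int(pw[0]),int(pw[1]),30,50);print(pw,s,tri([ray(S,ps),ray(W,pw)]))
except Exception as e:print(e)
E
```

```text
283.40349315102907 157.26269362778532
[283.93023256 158.11627907] (np.float64(277.065953593311), np.float64(87.9982975350559))
[278.80617978  87.76123596] [263  71  32  34 712] (array([ 0.60512556, -0.16002423,  0.16148669]), [np.float64(0.0016847210928156492), np.float64(0.0016847210928154926)])
```

View pics/f.png

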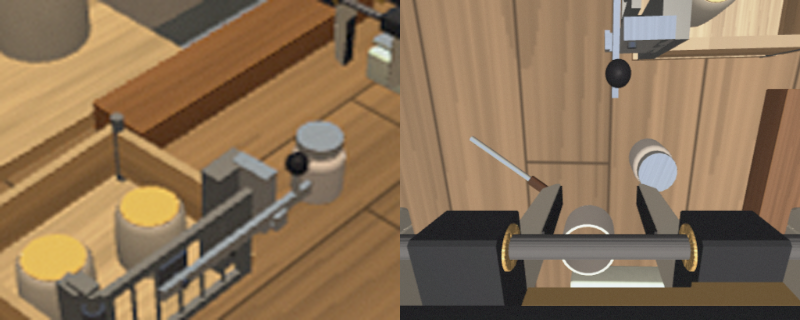

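The final pictures show the bar lying behind the lip: the knob at side (284,158) and wrist (279,88), triangulated at (0.605, -0.160, 0.161). That is where it was released, and the other things look undisturbed.

```bash
python3 -c "
from cell import *
print(job_done())"
```

```text
the job is handed in; nothing more can be done
None
```

The gate is shut and latched, with the bar on the catch floor behind the lip; the highest wrist force I read was about 8 N, and the job was handed in at about 13 s with the gripper clear of everything.

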